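# Tighten the scan lens ring with the two-pin spanner

## Task

The retaining ring on the scan lens standing in its clamp is loose: take the two-pin spanner from its rest, set both its pins fully into the two holes of the ring, and turn the ring clockwise (seen from above) with the spanner until it comes up against its stop. Then lift the spanner out and put it back on its rest as it lay, flat across the block with a pin hanging down on either side; set it down, do not drop it. Turn the ring with the spanner only, let nothing touch the lens glass, and do not disturb the other things lying about.

Things in the scene. Friction and masses are not known exactly. Their poses are not given: they have to be found in the camera images.
- spanner_grip (a point): Two-pin spanner (loose, 0.3 kg): steel bar 110 x 24 x 10 mm, on it an upright black grip block 60 long (along the bar), 18 thick, 50 mm high, to be pinched across its thickness. Point: on the middle axis in the grip block, 36 mm above the bar's underside, 24 mm below the block's top. x along the bar through both pins, y across, z up. A half turn about z leaves it the same.
- pin_a_tip (a point): Tip of the spanner's pin on its +x side: pin 10 mm in diameter, 12 mm long, the last 3 mm tapering to 5 mm; 42 mm from the spanner's middle axis, 48 mm below spanner_grip. Axes as spanner_grip.
- pin_b_tip (a point): Tip of the like pin on the spanner's -x side, 42 mm from the middle axis. Axes as spanner_grip.
- spanner: The same spanner, its two pins pointing down, 84 mm apart; its origin is the middle of the bar's underside, 36 mm below spanner_grip, between the roots of the pins. Axes as spanner_grip.
- ring (a joint): Turn of the retaining ring in rad: grows clockwise seen from above; starts somewhere between 0 and 0.4 (loose) and ends on a firm stop at 1.3 (tight). It stays where it is left; turning it takes about 0.2 N m. At the stop the dark line on the ring's face meets the white line on the black lens flange.
- ring_centre (a point): Aluminium retaining ring on top of the lens: 110 mm outside, 60 mm inside, 14 mm thick, flat face up. This point is on its axis, level with the top face, 74 mm above the table. x runs through hole a, z up; turns with the ring.
- ring_hole_a (a point): Centre of the mouth of one round hole in the ring, level with the ring's top face: 14 mm in diameter, 14 mm deep, 42 mm from the ring's axis. Axes as ring_centre.
- ring_hole_b (a point): The like hole on the opposite side of the ring, 84 mm from hole a. Either pin may go into either hole. Fully in, the bar lies flat on the ring's face, pin tips 12 mm below it; a held spanner can tip in the fingers and a pin ride up while turning, so keep the bar lightly pressed on the face.
- lens_glass: The lens glass inside the ring, 59 mm across, domed, its top 6 mm below the ring's face. Its origin is on the lens axis, at the underside of the clamp's base (66 mm below the ring's face); z up. The bar of the seated spanner passes over it without touching.
- lens_cell: The lens, black, round, 132 mm across its flange, on a dark square base plate of 140 mm, fixed to the drilled plate. Origin in the middle of the underside of the base plate, 66 mm below the ring's face; z up.
- rest_seat (a point): The spanner's fixed rest: a grey foot 140 x 60 x 6 mm with a block 50 mm long (x), 32 mm wide (y) and 20 mm high on its middle. This point is the middle of the block's top, 34 mm above the table. The spanner's bar lies flat on the block along its x, middle over middle, so that spanner_grip is 36 mm above this point.
- dish: Bystander: loose shallow black dish, 70 mm across, 16 mm high, on the drilled plate. Origin under its centre.
- mouse: Bystander: loose black computer mouse, 105 x 60 x 34 mm, on a blue mat. Origin under its centre.
- screwdriver: Bystander: loose screwdriver with orange handle, 190 mm long, lying on the table. Origin under it.
There are look-alikes about, which are no part of the job. Leave any orange or yellow look-alike of the spanner alone.

How it is judged:
By the outcome, as a careful person would: the job done as asked, in the order asked, and still so for the second after the job is handed in, with the robot touching nothing.
It also fails if it takes over 58 s, if anything falls off the work surface, if the arm or the gripper's body presses on something with over 40 N, if the wrist force passes 120 N, or if a joint passes its speed limit or range.

## Robot

A 6-joint arm with a two-finger parallel gripper is mounted at the origin on the work surface. World frame = base frame: x ahead of the robot, y to its left, z up, the work surface at z = 0. Lengths are in m, angles in rad, forces in N, time in s.
With the tool pointing down it reaches from about 0.25 to 0.775 m from the base axis. Payload 4 kg.
Tool frame: the origin (TCP) lies at the very end of the fingers, on their centre line; the grasp point (between the pads) lies 19 mm behind it (robot.hold_point_z is the distance from the TCP to the grasp point, in m); z points along the fingers, y is the line along which they close (so a half turn about z gives the same grasp; the last joint's range is limited). The gripper opens to 94 mm and grips with 3 to 60 N. Pads are 16 mm wide; open, the fingers measure 119 mm over their backs; the gripper's body (75 mm by 177 mm) begins 78 mm behind the grasp point.
Start: joints at [1.112, 0.087, 1.371, -0, 1.684, -0.103], TCP at [0.192, 0.516, 0.206] pointing down, gripper open.
Joint ranges: [-3.1, 3.1], [-0.76, 2.03], [0.27, 2.55], [-1.08, 4.22], [0.17, 2.65], [-2.57, 2.57]. Speed limits (rad/s): [2.79, 2.79, 3.14, 3.14, 3.14, 3.14].

## Interface

Orientations are given as [roll, pitch, yaw] about the fixed x, y, z axes, in that order (R = Rz(yaw) Ry(pitch) Rx(roll)).
In Python, from bench import robot gives the robot as it stands.
- The arm moves only by the tool carry_out, never from a script. Its argument "steps" is a list of rows, each a list of 3 entries, a list of its own where there are three numbers: the shift along the tool's x, y, z in m, then the turn about the tool's z in units of 10 degrees (1.0 is 10 degrees), then the closure, from -1 (fully open) to 1 (shut). In form: [[[tx, ty, tz], roll, jaw], ...]. A call has 1 to 10 rows; each row is the pose to reach, as a shift and turn from the pose commanded when the call began, along the tool's axes at that moment; what a row does not reach only later rows make up. A row lasts 1/8 s, in which the tool goes at most 62.5 mm and 10.7 degrees, less where a joint would pass 70% of its speed; a pose out of reach is approached as far as the arm can. A call with a gripper value outside its range is refused whole. The fingers move at their own pace and stop on an object; the grip force is fixed at half the most. Time passes only in rows, so rows that repeat a pose let the fingers close. It gives the time, the measured TCP pose, the force, the opening and the grip force at its end, in the units of the state.
- robot.get_obs(): the state, without advancing time (a new reading comes with each control period).
- robot.snapshot(name): name is "scene" or "top" or "wrist"; returns a dict with "image" (420x560x3 uint8, red, green, blue), "z_map" (420x560 float32, m along the optical axis (not along the pixel's ray), 0 where there is no reading), "mtx" (3x3 intrinsics, pixels), "R" (3x3) and "t" (3): a world point X has camera coordinates R X + t. Camera axes: x right, y down, z forward; pixel columns grow to the right and rows downward; lengths in m; the calibration is good to about 2 mm. A picture is of the moment at which its call begins.
- robot.close_job(): hands the job in; it is judged then, once.
The state is a dict: "time": time; "joint_positions": joint angles; "qvel": joint speeds; "joint_torque": joint torques, N m; "tool_pos": TCP position; "ee_rot": TCP orientation; "wrist_force": force on the tool from outside, world axes, zero at the start; "wrist_torque": the same for the moment, N m; "width": finger opening in m; "finger_force": force on a finger pad.
Only numpy, scipy, OpenCV 4.12 (cv2) and the standard library are available. Lean on these libraries where they do the work, as an engineer would, in place of code of your own. Each camera call takes 0.05 s, during which the arm holds its last target. There are 200 camera calls.

## Working session

There is one attempt and no reset: what is moved stays moved. The work goes in short steps, Python scripts to look and compute and a tool call to move; the robot and the scene stay as the last step left them, time stands still between calls to the robot, and variables do not carry over. Pictures are saved under pics/ and viewed, at most 10 in all, crops included, and the job is handed in when it is done.

Besides the shell and the picture viewer there is one more tool, called in YAML: its name, and indented under it one key for each argument. carry_out: Moves the arm, as the interface text tells. Its arguments: {"type":"object","properties":{"steps":{"type":"array","items":{"type":"array"}}},"required":["steps"]}

```bash
mkdir -p pics; ls; python3 - <<'E'
from bench import robot
import cv2,pickle
o=robot.get_obs(); print(o['time'],o['tool_pos'],o['ee_rot'],o['width'],robot.hold_point_z)
for n in ('top','scene'):
    s=robot.snapshot(n); pickle.dump(s,open(n+'.pkl','wb')); cv2.imwrite(f'pics/{n}0.png',s['image'][:,:,::-1]); print(n,-s['R'].T@s['t'],s['R'].round(2).tolist(),s['mtx'][0,0])
E
```

```text
pics
0.0 [0.19133438 0.5150819  0.20431452] [-3.13943556e+00 -2.28365061e-04  2.78584125e+00] 0.09411949594937878 0.0188
top [ 0.44974872 -0.02049213  1.26767575] [[-0.01, -1.0, -0.01], [-1.0, 0.01, -0.07], [0.07, 0.01, -1.0]] 442.8216079477172
scene [1.30598825 0.73201432 1.09512872] [[-0.7, 0.71, -0.02], [0.49, 0.47, -0.73], [-0.52, -0.52, -0.68]] 506.88620303285416
```

View pics/top0.png

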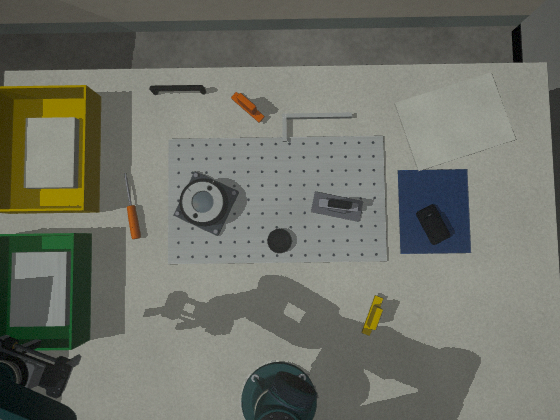

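View pics/scene0.png

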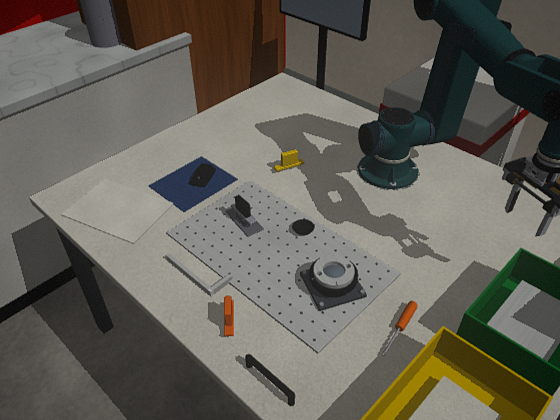

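The top view shows the lens ring at about (204,202) and the spanner on its rest at about (338,204), with the dish at (279,241) between them. The yellow and orange look-alikes lie off the plate.

```bash
cat > h.py <<'E'
import numpy as np,cv2,pickle
def ray(s,px,z):
    px=np.atleast_2d(px).astype(float); d=np.c_[px,np.ones(len(px))]@np.linalg.inv(s['mtx']).T@s['R']
    c=-s['R'].T@s['t']; return c+d*((z-c[2])/d[:,2])[:,None]
def proj(s,X):
    p=(np.atleast_2d(X)@s['R'].T+s['t'])@s['mtx'].T; return p[:,:2]/p[:,2:]
def pts(s):
    v,u=np.mgrid[:420,:560]; z=s['z_map']; p=np.stack([u*z,v*z,z],-1)@np.linalg.inv(s['mtx']).T
    return (p-s['t'])@s['R']
E
python3 - <<'E'
from h import *
s=pickle.load(open('top.pkl','rb')); P=pts(s); im=s['image']
a=im[165:240,165:240]; b=im[165:240,303:378]
cv2.imwrite('pics/c.png',cv2.resize(np.hstack([a,b])[:,:,::-1],None,fx=5,fy=5,interpolation=cv2.INTER_CUBIC))
H=P[...,2]
def box(m,z,n):
    c=max(cv2.findContours(m.astype(np.uint8),0,1)[0],key=cv2.contourArea)
    r=cv2.minAreaRect(c); w=ray(s,cv2.boxPoints(r),z); e=[w[1]-w[0],w[2]-w[1]]; L=[np.linalg.norm(x) for x in e]; k=int(L[1]>L[0])
    print(n,w.mean(0).round(4),np.round(L,4),'yaw',np.degrees(np.arctan2(e[k][1],e[k][0])).round(1))
roi=np.zeros(H.shape,bool); roi[175:235,305:375]=1
print(np.percentile(H[roi],[5,50,99,100]))
box(roi&(H>.07),.094,'grip'); box(roi&(H>.01+.004)&(H<.03),.014,'foot')
roi2=np.zeros(H.shape,bool); roi2[165:240,165:240]=1
for lo in (.066,):
    m=roi2&(H>lo)&(im.min(2)>90); c=max(cv2.findContours(m.astype(np.uint8),0,1)[0],key=cv2.contourArea)
    e=cv2.fitEllipse(c); print('ring',e,ray(s,e[0],.074))
E
```

```text
[0.00391518 0.00875613 0.09588543 1.26767575]
grip [ 0.5381 -0.1709  0.094 ] [0.0197 0.0603] yaw -98.4
foot [ 0.5601 -0.1785  0.014 ] [0.0099 0.047 ] yaw -100.3
ring ((202.1761016845703, 201.47264099121094), (39.44089126586914, 39.825477600097656), 73.59451293945312) [[0.55009049 0.1992014  0.074     ]]
```

View pics/c.png

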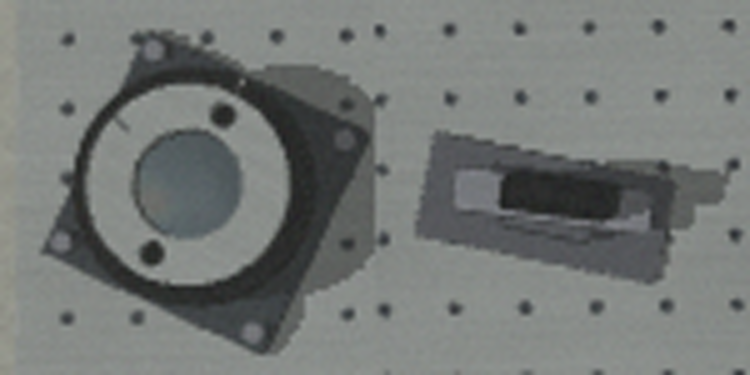

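carry_out:
  steps:
    - [[-0.565,-0.522,0],7.8,-1]
    - [[-0.565,-0.522,0],7.8,-1]
    - [[-0.565,-0.522,0],7.8,-1]
    - [[-0.565,-0.522,0],7.8,-1]
    - [[-0.565,-0.522,0],7.8,-1]
    - [[-0.565,-0.522,0],7.8,-1]
    - [[-0.565,-0.522,0],7.8,-1]
    - [[-0.565,-0.522,0],7.8,-1]
    - [[-0.565,-0.522,0],7.8,-1]
    - [[-0.565,-0.522,0],7.8,-1]

```text
time: 1.35
tool_pos: [0.4745, -0.0439, 0.2051]
ee_rot: [-3.141, -0.001, 1.424]
wrist_force: [0.6, 0.3, -0.0]
width: 0.0939
finger_force: 0.0
```

```bash
cat >> h.py <<'E'
def goto(o,p,yaw=None):
    from scipy.spatial.transform import Rotation as Ro
    R=Ro.from_euler('xyz',o['ee_rot']).as_matrix()
    print('t',round(o['time'],2),'tcp',o['tool_pos'].round(4),'rpy',np.degrees(o['ee_rot']).round(2),'F',o['wrist_force'].round(1),'M',o['wrist_torque'].round(2),'w',round(float(o['width']),4),'ff',np.round(o['finger_force'],1))
    if p is not None: print('shift',(R.T@(np.array(p)-o['tool_pos'])).round(4), 'turn', None if yaw is None else -(((yaw-np.degrees(o['ee_rot'][2]))+180)%360-180)/10)
E
python3 -c "
from h import *; from bench import robot
goto(robot.get_obs(),[.538,-.171,.2],81.6)"
```

```text
t 1.35 tcp [ 0.4745 -0.0439  0.2051] rpy [-1.7999e+02 -3.0000e-02  8.1590e+01] F [ 0.6  0.3 -0. ] M [-0.07 -0.01  0.04] w 0.0939 ff 0.0
shift [-0.1165  0.0814  0.005 ] turn -0.0010546308152527216
```

carry_out:
  steps:
    - [[-0.117,0.081,0.0],0,-1]
    - [[-0.117,0.081,0.0],0,-1]
    - [[-0.117,0.081,0.0],0,-1]
    - [[-0.117,0.081,0.0],0,-1]

```text
time: 1.85
tool_pos: [0.537, -0.1697, 0.2045]
ee_rot: [-3.139, -0.001, 1.423]
wrist_force: [0.1, -0.4, 0.1]
width: 0.094
finger_force: 0.0
```

```bash
python3 - <<'E'
from h import *; from bench import robot
goto(robot.get_obs(),[.538,-.171,.051],81.6)
s=robot.snapshot('wrist'); pickle.dump(s,open('w1.pkl','wb')); cv2.imwrite('pics/w1.png',s['image'][:,:,::-1])
P=pts(s); print(proj(s,[.538,-.171,.094]), -s['R'].T@s['t'])
E
```

```text
t 1.85 tcp [ 0.537  -0.1697  0.2045] rpy [-1.7988e+02 -7.0000e-02  8.1540e+01] F [ 0.1 -0.4  0.1] M [-0.06  0.07 -0.  ] w 0.094 ff 0.0
shift [-0.0013  0.0015  0.1535] turn -0.006311778413993352
[[286.00028626 212.04437582]] [ 0.54693197 -0.1008345   0.38445575]
```

View pics/w1.png

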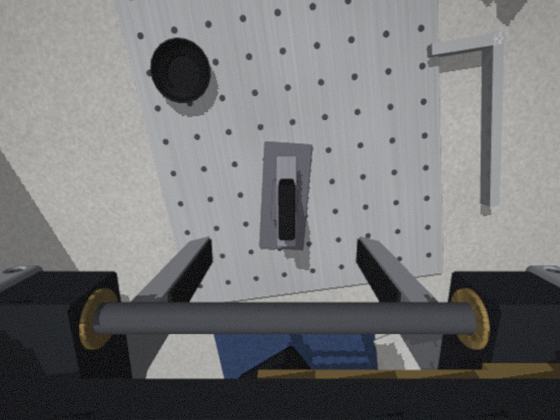

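The wrist view shows the black grip block at about (287,210), between the fingers and parallel to them, with the bar's visible end at (286,165). The grey foot spans x 262-312.

```bash
python3 - <<'E'
from h import *
s=pickle.load(open('w1.pkl','rb')); P=pts(s); im=s['image']; H=P[...,2]
roi=np.zeros(H.shape,bool); roi[135:255,255:318]=1
print('Hgrip',np.median(H[185:215,283:291]))
def box(m,z,n):
    c=max(cv2.findContours(m.astype(np.uint8),0,1)[0],key=cv2.contourArea)
    r=cv2.minAreaRect(c); w=ray(s,cv2.boxPoints(r),z); e=[w[1]-w[0],w[2]-w[1]]; L=[np.linalg.norm(x) for x in e]; k=int(L[1]>L[0])
    print(n,w.mean(0).round(4),np.round(L,4),'yaw',(np.degrees(np.arctan2(e[k][1],e[k][0]))%180).round(1),r)
box(roi&(H>.088),.094,'grip'); box(roi&(H>.037)&(H<.1),.044,'bar+'); box(roi&(H>.0115),.014,'foot')
E
```

```text
Hgrip 0.09467658667516575
grip [ 0.5381 -0.1706  0.094 ] [0.016  0.0589] yaw 82.0 ((286.0, 211.0), (56.0, 16.0), 90.0)
bar+ [ 0.5382 -0.1711  0.044 ] [0.0229 0.1079] yaw 82.1 ((286.0, 200.5), (89.0, 20.0), 90.0)
foot [ 0.5364 -0.1709  0.014 ] [0.1397 0.0592] yaw 77.3 ((284.54766845703125, 195.14154052734375), (48.03703689575195, 106.83525848388672), 3.1798300743103027)
```

carry_out:
  steps:
    - [[-0.001,0.001,0.06],0,-1]
    - [[-0.001,0.001,0.11],0,-1]
    - [[-0.001,0.001,0.14],0,-1]
    - [[-0.001,0.001,0.1535],0,-0.5]
    - [[-0.001,0.001,0.1535],0,0.2]
    - [[-0.001,0.001,0.1535],0,1]
    - [[-0.001,0.001,0.1535],0,1]
    - [[-0.001,0.001,0.1535],0,1]
    - [[-0.001,0.001,0.1535],0,1]
    - [[-0.001,0.001,0.1535],0,1]

```text
time: 3.15
tool_pos: [0.5381, -0.1707, 0.052]
ee_rot: [3.142, -0.0, 1.424]
wrist_force: [-1.0, 0.2, -0.0]
width: 0.0272
finger_force: 0.0
```

```bash
python3 -c "
from h import *; from bench import robot
goto(robot.get_obs(),[.538,-.171,.16],81.6)"
```

```text
t 3.15 tcp [ 0.5381 -0.1707  0.052 ] rpy [ 1.80e+02 -1.00e-02  8.16e+01] F [-1.   0.2 -0. ] M [-0.03  0.08  0.01] w 0.0272 ff 0.0
shift [-0.0003 -0.     -0.108 ] turn 0.00023459312190539096
```

Not yet closed; wait, then lift.

carry_out:
  steps:
    - [[0,0,0],0,1]
    - [[0,0,0],0,1]
    - [[0,0,0],0,1]
    - [[0,0,0],0,1]
    - [[0,0,-0.02],0,1]
    - [[0,0,-0.06],0,1]
    - [[0,0,-0.108],0,1]
    - [[0,0,-0.108],0,1]

```text
time: 4.15
tool_pos: [0.54, -0.1715, 0.1642]
ee_rot: [3.134, 0.002, 1.424]
wrist_force: [-0.1, 0.2, -3.0]
width: 0.018
finger_force: 30.0
```

```bash
python3 - <<'E'
from h import *; from bench import robot
goto(robot.get_obs(),[.54,.195,.16],152.8)
s=robot.snapshot('wrist'); pickle.dump(s,open('w2.pkl','wb')); cv2.imwrite('pics/w2.png',s['image'][:,:,::-1])
E
```

```text
t 4.15 tcp [ 0.54   -0.1715  0.1642] rpy [1.7956e+02 1.2000e-01 8.1610e+01] F [-0.1  0.2 -3. ] M [-0.05  0.07 -0.01] w 0.018 ff 30.0
shift [ 0.3625 -0.0535  0.0031] turn -7.118557797712645
```

carry_out:
  steps:
    - [[0.03,0.003,-0.016],-0.6,1]
    - [[0.07,0.006,-0.016],-1.4,1]
    - [[0.11,0.01,-0.016],-2.3,1]
    - [[0.15,0.014,-0.016],-3.2,1]
    - [[0.195,0.018,-0.016],-4.1,1]
    - [[0.24,0.022,-0.016],-5.0,1]
    - [[0.285,0.026,-0.016],-5.9,1]
    - [[0.32,0.029,-0.016],-6.6,1]
    - [[0.341,0.0315,-0.016],-7.1,1]
    - [[0.341,0.0315,-0.016],-7.1,1]

```text
time: 5.45
tool_pos: [0.6172, 0.1632, 0.1717]
ee_rot: [-3.137, -0.006, 2.665]
wrist_force: [-0.0, -0.4, -2.5]
width: 0.0179
finger_force: 30.0
```

```bash
python3 - <<'E'
from h import *; from bench import robot
goto(robot.get_obs(),[.55,.199,.16],152.8)
s=robot.snapshot('wrist'); pickle.dump(s,open('w3.pkl','wb')); cv2.imwrite('pics/w3.png',s['image'][:,:,::-1])
E
```

```text
t 5.45 tcp [0.6172 0.1632 0.1717] rpy [-179.75   -0.33  152.69] F [-0.  -0.4 -2.5] M [-0.05 -0.04  0.04] w 0.0179 ff 30.0
shift [0.0761 0.001  0.0121] turn -0.010506587884540864
```

View pics/w3.png

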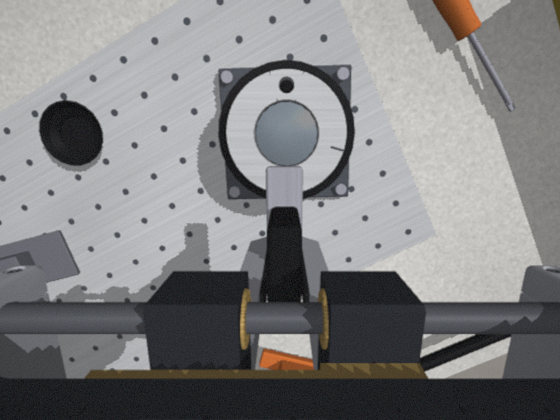

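The ring is centred near (287,130), with the far hole at (287,85) and the dark line at (337,149). The bar's end shows at (285,167), roughly in line with the hole.

```bash
python3 - <<'E'
from h import *
s=pickle.load(open('w3.pkl','rb')); P=pts(s); im=s['image'].astype(int); H=P[...,2]; g=im.sum(2)//3
def cen(m): 
    n,l,st,c=cv2.connectedComponentsWithStats(m.astype(np.uint8)); k=1+np.argmax(st[1:,4]); return l==k,st[k],c[k]
z=np.zeros(g.shape,bool); r=z.copy(); r[74:97,274:300]=1
m,st,c=cen(r&(g<80)); print('hole',st,c); A=ray(s,c,.074)[0]; print(A)
# ring outer edge: bright, height ~.074, upper part
r=z.copy(); r[55:200,212:360]=1
m,st,c=cen(r&(g>110)&(H>.066)&(H<.08)); hull=cv2.convexHull(max(cv2.findContours(m.astype(np.uint8),0,1)[0],key=cv2.contourArea))[:,0]
hull=hull[hull[:,1]<160]; X=ray(s,hull,.074)[:,:2]
M=np.c_[2*X,np.ones(len(X))]; q=np.linalg.lstsq(M,(X**2).sum(1),rcond=None)[0]; print('ring',q[:2],'R',np.sqrt(q[2]+q[:2]@q[:2]))
d=A[:2]-q[:2]; print('r',np.hypot(*d),'yaw',np.degrees(np.arctan2(d[1],d[0])))
# bar
b=(H>.14)&(H<.185); r=z.copy(); r[150:215,255:315]=1; b&=r
print('barH',np.median(H[175:200,280:290]))
L=[];
for v in range(170,204,3):
    u=np.where(b[v])[0]; 
    if len(u): L.append(ray(s,[(u.min()+u.max())/2,v],.165)[0]); print(v,u.min(),u.max(),g[v,u.min()],L[-1].round(4),end=';')
L=np.array(L); f=np.polyfit(L[:,0],L[:,1],1); print('\nbar yaw',np.degrees(np.arctan(f[0]))+180)
v=np.where(b[:,285])[0].min(); print('bar end',v,ray(s,[285,v],.165))
E
```

```text
hole [280  78  14  15 166] [286.24698795  84.90361446]
[0.51280146 0.21915507 0.074     ]
ring [0.54948738 0.19962826] R 0.05497471237481874
r 0.04155902783487148 yaw 151.9749718918645
barH 0.1645700727223019
170 265 302 157 [0.571  0.1869 0.165 ];173 265 302 164 [0.5727 0.186  0.165 ];176 265 302 158 [0.5744 0.1851 0.165 ];179 265 301 157 [0.5759 0.184  0.165 ];182 266 301 126 [0.5778 0.1834 0.165 ];185 266 301 127 [0.5795 0.1825 0.165 ];188 266 301 123 [0.5812 0.1816 0.165 ];191 266 301 92 [0.583  0.1807 0.165 ];194 266 301 91 [0.5847 0.1798 0.165 ];197 266 301 87 [0.5865 0.1789 0.165 ];200 266 301 106 [0.5882 0.178  0.165 ];203 266 301 108 [0.59  0.177 0.165];
bar yaw 152.80859522762296
bar end 166 [[0.56918752 0.18889205 0.165     ]]
```

carry_out:
  steps:
    - [[0.03,0,0.0],0.05,1]
    - [[0.06,0,0.0],0.05,1]
    - [[0.0774,0,0.0],0.05,1]
    - [[0.0774,0,0.02],0.05,1]
    - [[0.0774,0,0.045],0.05,1]
    - [[0.0774,0,0.06],0.05,1]
    - [[0.0774,0,0.06],0.05,1]
    - [[0.0774,0,0.06],0.05,1]

```text
time: 6.5
tool_pos: [0.5509, 0.1976, 0.1169]
ee_rot: [3.141, 0.001, 2.654]
wrist_force: [-1.3, -0.6, -3.3]
width: 0.0182
finger_force: 30.0
```

```bash
python3 - <<'E'
from h import *; from bench import robot
goto(robot.get_obs(),[.5486,.199,.093],152.3)
s=robot.snapshot('wrist'); pickle.dump(s,open('w4.pkl','wb'))
t=robot.snapshot('scene'); pickle.dump(t,open('s4.pkl','wb'))
u,v=proj(t,[.55,.2,.08])[0].astype(int)
a=cv2.resize(t['image'][v-50:v+40,u-50:u+50],(400,360),interpolation=cv2.INTER_CUBIC); b=cv2.resize(s['image'][60:240,190:390],(400,360))
cv2.imwrite('pics/c4.png',np.hstack([a,b])[:,:,::-1])
E
```

```text
t 6.5 tcp [0.5509 0.1976 0.1169] rpy [1.7994e+02 7.0000e-02 1.5208e+02] F [-1.3 -0.6 -3.3] M [-0.02  0.02  0.01] w 0.0182 ff 30.0
shift [0.0027 0.0001 0.0239] turn -0.022028345937974335
```

View pics/c4.png

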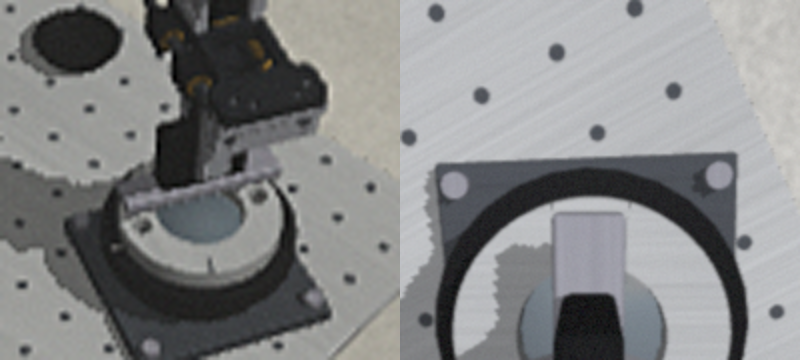

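Both views show the spanner hovering over the ring in line with both holes, a little short toward the far side. I'll re-measure the bar's end against the ring.

```bash
cat > m.py <<'E'
from h import *
def meas(f):
    s=pickle.load(open(f,'rb')); P=pts(s); im=s['image'].astype(int); H=P[...,2]; g=im.sum(2)//3
    v0,u0=slice(100,400),slice(200,380)
    m=np.zeros(g.shape,np.uint8); r=np.zeros(g.shape,bool); r[90:240,190:390]=1
    ring=(r&(g>110)&(H>.066)&(H<.082)).astype(np.uint8)
    cs=np.vstack([c for c in cv2.findContours(ring,0,1)[0] if len(c)>15]); hull=cv2.convexHull(cs)[:,0]; hull=hull[hull[:,1]<225]
    X=ray(s,hull,.074)[:,:2]; M=np.c_[2*X,np.ones(len(X))]; q=np.linalg.lstsq(M,(X**2).sum(1),rcond=None)[0]; print('ring',q[:2],'R',np.sqrt(q[2]+q[:2]@q[:2]))
    b=(H>.09)&(H<.125)&r; zt=np.median(H[b]); vv=np.where(b[:,284])[0].min(); print('bar top',zt,'end row',vv)
    L=np.array([ray(s,[(u.min()+u.max()+1)/2-.5,v],zt)[0] for v in range(vv+4,vv+36,3) for u in [np.where(b[v])[0]]])
    d=L[-1]-L[0]; d=-d/np.linalg.norm(d); e=ray(s,[284,vv-.5],zt)[0]; l0=L.mean(0); e=l0+d*((e-l0)@d)
    c=e-.055*d; print('bar yaw',np.degrees(np.arctan2(d[1],d[0])),'centre',c); dl=q[:2]-c[:2]
    print('to go along,left', dl@d[:2], dl@[d[1],-d[0]])
E
python3 -c "
from m import *
meas('w4.pkl')"
```

```text
ring [0.54923347 0.19981236] R 0.054779673922196945
bar top 0.10947343216796836 end row 166
bar yaw 152.0238906441199 centre [0.55110147 0.19731239 0.10947343]
to go along,left 0.0028224533959079518 0.0013315477009152783
```

carry_out:
  steps:
    - [[0.0028,0.001,0.0],0,1]
    - [[0.0028,0.001,0.004],0,1]
    - [[0.0028,0.001,0.008],0,1]
    - [[0.0028,0.001,0.012],0,1]
    - [[0.0028,0.001,0.015],0,1]
    - [[0.0028,0.001,0.017],0,1]
    - [[0.0028,0.001,0.017],0,1]
    - [[0.0028,0.001,0.017],0,1]

```text
time: 7.6
tool_pos: [0.5484, 0.2, 0.0992]
ee_rot: [3.141, 0.0, 2.655]
wrist_force: [0.5, -0.1, -3.7]
width: 0.018
finger_force: 30.0
```

```bash
python3 - <<'E'
from h import *; from bench import robot
goto(robot.get_obs(),[.5486,.199,.091],152.0)
s=robot.snapshot('wrist'); pickle.dump(s,open('w5.pkl','wb'))
from m import *
meas('w5.pkl')
E
```

```text
t 7.6 tcp [0.5484 0.2    0.0992] rpy [1.7998e+02 1.0000e-02 1.5211e+02] F [ 0.5 -0.1 -3.7] M [-0.01  0.   -0.01] w 0.018 ff 30.0
shift [-0.0007 -0.0008  0.0082] turn 0.011114496961289433
ring [0.54915072 0.19989964] R 0.05471427273818781
bar top 0.09194490737213662 end row 167
bar yaw 152.077824689297 centre [0.5491003  0.19944092 0.09194491]
to go along,left 0.00017024838147287208 0.0004289241049790227
```

carry_out:
  steps:
    - [[0,0,0.003],0,1]
    - [[0,0,0.006],0,1]
    - [[0,0,0.008],0,1]
    - [[0,0,0.009],0,1]
    - [[0,0,0.009],0,1]
    - [[0,0,0.009],0,1]

```text
time: 8.4
tool_pos: [0.5482, 0.1999, 0.0919]
ee_rot: [3.141, 0.001, 2.655]
wrist_force: [-4.1, -1.6, 5.4]
width: 0.0173
finger_force: 30.0
```

```bash
python3 - <<'E'
from h import *; from bench import robot
goto(robot.get_obs(),[.5486,.199,.091],77)
s=robot.snapshot('wrist'); pickle.dump(s,open('w5.pkl','wb'))
P=pts(s)[...,2]; print(np.median(P[175:195,280:290]))
E
```

```text
t 8.4 tcp [0.5482 0.1999 0.0919] rpy [1.7997e+02 4.0000e-02 1.5212e+02] F [-4.1 -1.6  5.4] M [-0.2   0.77 -0.01] w 0.0173 ff 30.0
shift [-0.0008 -0.0006  0.0009] turn 7.511834427905126
0.08461325067376221
```

carry_out:
  steps:
    - [[0,0,0.0005],0.4,1]
    - [[0,0,0.0005],0.8,1]
    - [[0,0,0.0005],1.2,1]
    - [[0,0,0.0005],1.6,1]
    - [[0,0,0.0005],2.0,1]
    - [[0,0,0.0005],2.4,1]
    - [[0,0,0.0005],2.7,1]
    - [[0,0,0.0005],3.0,1]
    - [[0,0,0.0005],3.0,1]

```text
time: 9.57
tool_pos: [0.5493, 0.2007, 0.0919]
ee_rot: [3.138, 0.0, 2.132]
wrist_force: [-1.6, 0.1, 4.6]
width: 0.0179
finger_force: 30.0
```

```bash
python3 - <<'E'
from h import *; from bench import robot
goto(robot.get_obs(),[.5486,.199,.091],77)
s=robot.snapshot('wrist'); pickle.dump(s,open('w6.pkl','wb'))
P=pts(s)[...,2]; print(np.median(P[175:195,280:290]))
E
```

```text
t 9.57 tcp [0.5493 0.2007 0.0919] rpy [1.7977e+02 2.0000e-02 1.2213e+02] F [-1.6  0.1  4.6] M [ 0.13  0.43 -0.1 ] w 0.0179 ff 30.0
shift [-0.0011 -0.0015  0.0009] turn 4.513482839350326
0.08456093523799242
```

carry_out:
  steps:
    - [[0,0,0.0005],0.4,1]
    - [[0,0,0.0005],0.8,1]
    - [[0,0,0.0005],1.2,1]
    - [[0,0,0.0005],1.6,1]
    - [[0,0,0.0005],2.0,1]
    - [[0,0,0.0005],2.4,1]
    - [[0,0,0.0005],2.8,1]
    - [[0,0,0.0005],3.2,1]
    - [[0,0,0.0005],3.6,1]
    - [[0,0,0.0005],3.6,1]

```text
time: 10.88
tool_pos: [0.5503, 0.2011, 0.092]
ee_rot: [3.135, -0.003, 1.504]
wrist_force: [0.1, 1.1, 5.3]
width: 0.018
finger_force: 30.0
```

```bash
python3 - <<'E'
from h import *; from bench import robot
goto(robot.get_obs(),[.5486,.199,.091],77)
s=robot.snapshot('wrist'); pickle.dump(s,open('w6.pkl','wb'))
P=pts(s)[...,2]; print(np.median(P[175:195,280:290]))
cv2.imwrite('pics/w6.png',cv2.resize(s['image'][60:260,160:420],None,fx=2.5,fy=2.5)[:,:,::-1])
E
```

```text
t 10.88 tcp [0.5503 0.2011 0.092 ] rpy [ 1.7965e+02 -1.7000e-01  8.6150e+01] F [0.1 1.1 5.3] M [ 0.02  0.1  -0.02] w 0.018 ff 30.0
shift [-0.0022 -0.0016  0.001 ] turn 0.914604171354273
0.08478183497637827
```

View pics/w6.png

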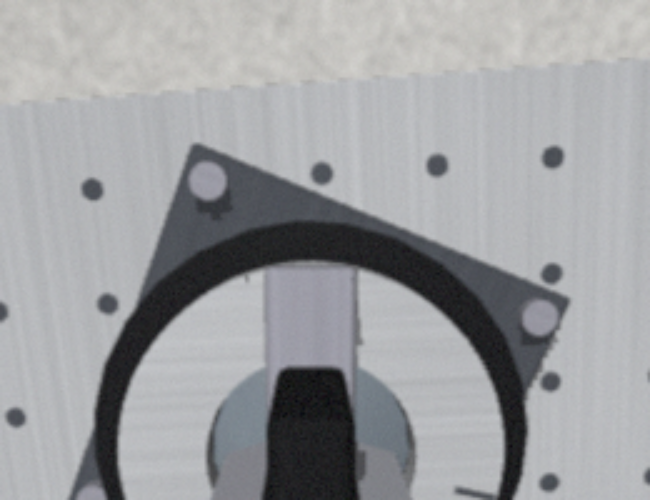

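The bar is still seated and the dark line is at the lower right (475,492), turning with the spanner. Next are smaller turns towards the stop.

carry_out:
  steps:
    - [[0,0,0.0005],0.25,1]
    - [[0,0,0.0005],0.5,1]
    - [[0,0,0.0005],0.75,1]
    - [[0,0,0.0005],1.0,1]
    - [[0,0,0.0005],1.0,1]

```text
time: 11.55
tool_pos: [0.5508, 0.2011, 0.092]
ee_rot: [3.135, -0.004, 1.33]
wrist_force: [0.1, 2.7, 8.0]
width: 0.0177
finger_force: 30.1
```

```bash
python3 - <<'E'
from h import *; from bench import robot
goto(robot.get_obs(),[.5486,.199,.091],77)
E
```

```text
t 11.55 tcp [0.5508 0.2011 0.092 ] rpy [179.62  -0.23  76.22] F [0.1 2.7 8. ] M [-0.11  0.07  0.41] w 0.0177 ff 30.1
shift [-0.0025 -0.0016  0.001 ] turn -0.07796954721927704
```

carry_out:
  steps:
    - [[0,0,0],0.15,1]
    - [[0,0,0],0.3,1]
    - [[0,0,0],0.3,1]

```text
time: 11.92
tool_pos: [0.5507, 0.2009, 0.092]
ee_rot: [3.135, -0.004, 1.279]
wrist_force: [1.0, 0.8, 7.3]
width: 0.0183
finger_force: 31.2
```

```bash
python3 - <<'E'
from h import *; from bench import robot
goto(robot.get_obs(),[.5486,.199,.091],77)
E
```

```text
t 11.93 tcp [0.5507 0.2009 0.092 ] rpy [179.62  -0.22  73.29] F [1.  0.8 7.3] M [-0.11  0.05  0.79] w 0.0183 ff 31.2
shift [-0.0024 -0.0015  0.001 ] turn -0.3709092901056124
```

```bash
python3 - <<'E'
from h import *; from bench import robot
s=robot.snapshot('wrist'); pickle.dump(s,open('w7.pkl','wb')); t=robot.snapshot('top'); pickle.dump(t,open('t7.pkl','wb'))
P=pts(s)[...,2]; print(np.median(P[175:195,280:290]))
a=cv2.resize(s['image'][90:300,190:390],(400,420)); b=cv2.resize(t['image'][165:240,165:240],(400,420),interpolation=cv2.INTER_CUBIC)
cv2.imwrite('pics/w7.png',np.hstack([a,b])[:,:,::-1])
H=P; r=(H>.079)&(H<.0885); r[:168]=0; r[205:]=0; r[:,:255]=0; r[:,315:]=0
L=np.array([ray(s,[(u.min()+u.max())/2,v],.084)[0] for v in range(170,200,3) for u in [np.where(r[v])[0]] if len(u)])
d=L[0]-L[-1]; print('bar yaw',np.degrees(np.arctan2(d[1],d[0])))
E
```

```text
0.0847186085472287
bar yaw 76.22084382725201
```

View pics/w7.png

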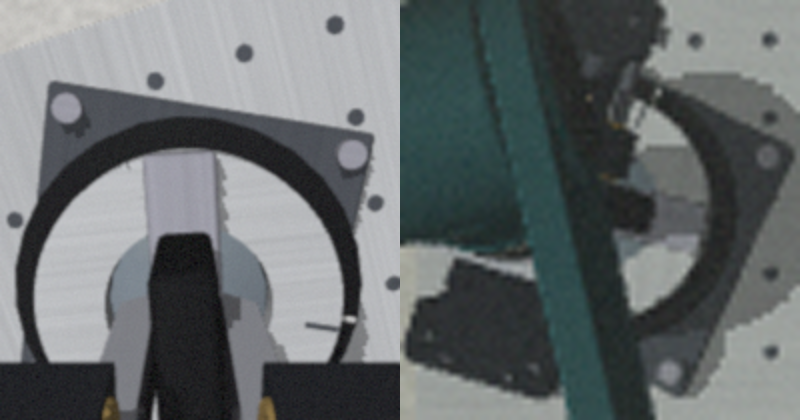

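The wrist crop shows the dark line ending at (340,328) and the white mark at (349,319), so it is close but perhaps a few degrees short. I'll measure the angles.

```bash
cat > ang.py <<'E'
from h import *
def ang(f,C,show=True):
    s=pickle.load(open(f,'rb')); H=pts(s)[...,2]; g=s['image'].astype(float).mean(2)
    for z,n,rs in ((.074,'dark',(.037,.041,.045,.049,.053)),(.074,'white',(.056,.058,.060,.062,.064))):
        th=np.radians(np.arange(-60,20,.5))
        for r in rs:
            p=proj(s,np.c_[C[0]+r*np.cos(th),C[1]+r*np.sin(th),np.full(len(th),z)]).astype(np.float32)
            v=cv2.remap(g.astype(np.float32),p[:,0].reshape(1,-1),p[:,1].reshape(1,-1),cv2.INTER_LINEAR)[0]
            k=np.argmin(v) if n=='dark' else np.argmax(v); print(n,r,np.degrees(th[k]).round(1),v[k].round(),np.median(v).round(),p[k].round(1))
E
python3 - <<'E'
from ang import *
ang('w7.pkl',(.5492,.1998))
E
```

```text
dark 0.037 -56.0 36.0 185.0 [322.1 273.1]
dark 0.041 -54.5 30.0 185.0 [327.1 275.2]
dark 0.045 -55.0 31.0 185.0 [331.  278.6]
dark 0.049 -48.5 31.0 185.0 [339.6 276. ]
dark 0.053 -52.0 31.0 185.0 [341.5 281.9]
white 0.056 -21.5 149.0 96.0 [360.5 248.9]
white 0.058 -21.5 177.0 31.0 [363.3 249.1]
white 0.06 -21.5 189.0 33.0 [366.  249.3]
white 0.062 -14.0 128.0 37.0 [369.7 238.9]
white 0.064 -2.5 189.0 123.0 [371.1 221.6]
```

```bash
sed -i 's/arange(-60,20,.5)/arange(-38,-8,.25)/' ang.py; python3 - <<'E'
from ang import *
ang('w7.pkl',(.5492,.1998))
E
```

```text
dark 0.037 -28.8 183.0 185.0 [333.2 253. ]
dark 0.041 -26.5 181.0 185.0 [339.1 252. ]
dark 0.045 -25.8 84.0 186.0 [344.6 252.1]
dark 0.049 -26.0 83.0 185.0 [350.  253.2]
dark 0.053 -26.0 80.0 186.0 [355.4 254. ]
white 0.056 -21.5 149.0 106.0 [360.5 248.9]
white 0.058 -21.2 178.0 28.0 [363.3 248.8]
white 0.06 -21.2 189.0 38.0 [366.1 249. ]
white 0.062 -14.3 129.0 117.0 [369.7 239.2]
white 0.064 -13.5 188.0 129.0 [372.6 238. ]
```

```bash
python3 - <<'E'
from h import *
C=np.array([.5492,.1998])
s=pickle.load(open('w7.pkl','rb')); H=pts(s)
t=pickle.load(open('top.pkl','rb'))
print('flange H', np.median(H[235:242,366:369,2]), H[249,364:369], H[252:256,362:368,2].round(3))
u,v=np.meshgrid(range(200,222),range(172,192)); 
g=t['image'].astype(int).mean(2); 
for z in (.06,.064,.067,.07):
    for n,S,p in (('w7',s,[364.5,249]),('top',t,[165+243/5-.4,165+82/5-.4])):
        d=ray(S,p,z)[0,:2]-C; print(z,n,np.hypot(*d).round(4),np.degrees(np.arctan2(d[1],d[0])).round(1))
d=ray(t,[165+122/5-.4,165+122/5-.4],.074)[0,:2]-C; print('dark0',np.degrees(np.arctan2(d[1],d[0])))
E
```

```text
flange H 0.06048388191653535 [[0.60588801 0.17286907 0.06148438]
 [0.60672876 0.17238122 0.06089701]
 [0.6073906  0.17234314 0.06130882]
 [0.60809344 0.17219966 0.06148579]
 [0.60911311 0.17129817 0.05999055]] [[0.059 0.061 0.061 0.061 0.272 0.06 ]
 [0.06  0.061 0.061 0.062 0.061 0.008]
 [0.06  0.06  0.061 0.061 0.061 0.009]
 [0.06  0.061 0.06  0.061 0.008 0.008]]
0.06 w7 0.0637 -25.8
0.06 top 0.0647 -26.0
0.064 w7 0.0623 -24.6
0.064 top 0.0645 -26.7
0.067 w7 0.0612 -23.7
0.067 top 0.0644 -27.2
0.07 w7 0.0602 -22.7
0.07 top 0.0642 -27.8
dark0 44.91609822245957
```

The flange is at z=0.060. There the white mark lies at -25.8° and the dark line at -26.0°, and torque has built up to 0.8 N m, so the ring is on its stop. I'll relax the twist and lift straight up.

carry_out:
  steps:
    - [[0,0,0],-0.2,1]
    - [[0,0,0],-0.35,1]
    - [[0,0,-0.001],-0.35,1]
    - [[0,0,-0.003],-0.35,1]
    - [[0,0,-0.007],-0.35,1]
    - [[0,0,-0.012],-0.35,1]
    - [[0,0,-0.018],-0.35,1]
    - [[0,0,-0.04],-0.35,1]
    - [[0,0,-0.07],-0.35,1]
    - [[0,0,-0.07],-0.35,1]

```text
time: 13.28
tool_pos: [0.5488, 0.2, 0.16]
ee_rot: [3.139, -0.001, 1.337]
wrist_force: [0.8, 0.2, -3.1]
width: 0.0176
finger_force: 30.0
```

```bash
python3 - <<'E'
from h import *; from bench import robot
goto(robot.get_obs(),[.5375,-.171,.165],78.5)
s=robot.snapshot('wrist'); pickle.dump(s,open('w8.pkl','wb')); H=pts(s)[...,2]
r=(H>.11)&(H<.165); r[:150]=0; r[205:]=0; r[:,:250]=0; r[:,320:]=0
zt=np.median(H[r]); vv=np.where(r[:,285])[0].min(); print('bartop',zt,vv)
L=np.array([ray(s,[(u.min()+u.max())/2,v],zt)[0] for v in range(vv+4,202,3) for u in [np.where(r[v])[0]] if len(u)])
d=L[0]-L[-1]; d/=np.linalg.norm(d); print('bar yaw',np.degrees(np.arctan2(d[1],d[0]))); e=ray(s,[285,vv-.5],zt)[0]; l=L.mean(0); print('centre',l+d*((e-l)@d)-.055*d)
from ang import *
ang('w8.pkl',(.5492,.1998))
E
```

```text
t 13.28 tcp [0.5488 0.2    0.16  ] rpy [ 1.7988e+02 -6.0000e-02  7.6610e+01] F [ 0.8  0.2 -3.1] M [-0.08  0.11  0.02] w 0.0176 ff 30.0
shift [-0.3635  0.075  -0.0052] turn -0.1894682325922588
bartop 0.15262108865860843 165
bar yaw 76.52042641171147
centre [0.54756505 0.20024834 0.15262109]
dark 0.037 -30.5 117.0 177.0 [322.1 228.1]
dark 0.041 -37.5 128.0 178.0 [324.1 233.9]
dark 0.045 -26.0 85.0 178.0 [331.1 227. ]
dark 0.049 -26.0 93.0 179.0 [335.2 227.9]
dark 0.053 -26.3 98.0 179.0 [339.2 229. ]
white 0.056 -22.5 144.0 106.0 [343.2 226. ]
white 0.058 -22.2 131.0 26.0 [345.3 226.1]
white 0.06 -22.8 183.0 29.0 [347.2 226.9]
white 0.062 -22.5 129.0 81.0 [349.4 226.9]
white 0.064 -12.8 173.0 122.0 [352.9 216.2]
```

carry_out:
  steps:
    - [[-0.04,0.007,-0.005],-0.2,1]
    - [[-0.09,0.016,-0.005],-0.2,1]
    - [[-0.14,0.024,-0.005],-0.2,1]
    - [[-0.19,0.033,-0.005],-0.2,1]
    - [[-0.24,0.042,-0.005],-0.2,1]
    - [[-0.29,0.05,-0.005],-0.2,1]
    - [[-0.34,0.059,-0.005],-0.2,1]
    - [[-0.39,0.068,-0.005],-0.2,1]
    - [[-0.43,0.075,-0.005],-0.2,1]
    - [[-0.4445,0.077,-0.005],-0.2,1]

```text
time: 14.58
tool_pos: [0.5184, -0.2518, 0.1603]
ee_rot: [-3.136, -0.002, 1.369]
wrist_force: [-0.4, 0.9, -2.8]
width: 0.0177
finger_force: 30.0
```

carry_out:
  steps:
    - [[0,0,0],0,1]
    - [[0,0,0],0,1]
    - [[0,0,0],0,1]

```text
time: 14.95
tool_pos: [0.5205, -0.2488, 0.1634]
ee_rot: [-3.141, -0.001, 1.374]
wrist_force: [-0.1, 0.3, -3.4]
width: 0.0175
finger_force: 30.0
```

```bash
python3 - <<'E'
from h import *; from bench import robot
goto(robot.get_obs(),[.5375,-.171,.165],78.5)
s=robot.snapshot('wrist'); pickle.dump(s,open('w9.pkl','wb')); cv2.imwrite('pics/w9.png',s['image'][:,:,::-1])
print(proj(s,[[.5375,-.171,.034],[.5375,-.171,.014]]))
E
```

```text
t 14.95 tcp [ 0.5205 -0.2488  0.1634] rpy [-1.7999e+02 -3.0000e-02  7.8730e+01] F [-0.1  0.3 -3.4] M [-0.01  0.1  -0.01] w 0.0175 ff 30.0
shift [ 0.0796  0.0015 -0.0015] turn 0.022571293396384817
[[285.99547398 130.62132956]
 [285.86844048 131.23623285]]
```

View pics/w9.png

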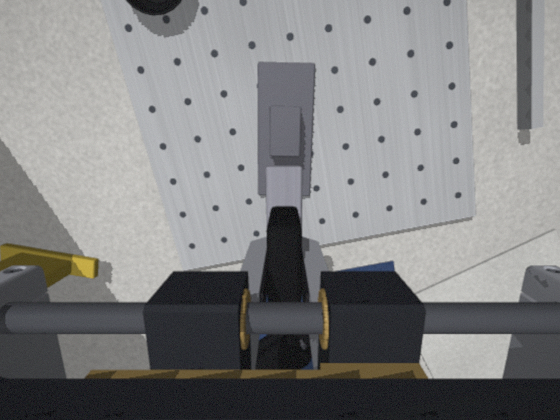

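The empty rest is ahead, with its block top at about (286,130), and the foot edges look parallel to the bar. I'll measure the block against the bar.

```bash
python3 - <<'E'
from h import *
s=pickle.load(open('w9.pkl','rb')); P=pts(s); H=P[...,2]
def box(m,z,n):
    c=max(cv2.findContours(m.astype(np.uint8),0,1)[0],key=cv2.contourArea)
    r=cv2.minAreaRect(c); w=ray(s,cv2.boxPoints(r),z); e=[w[1]-w[0],w[2]-w[1]]; L=[np.linalg.norm(x) for x in e]; k=int(L[1]>L[0])
    print(n,w.mean(0).round(4),np.round(L,4),'yaw',(np.degrees(np.arctan2(e[k][1],e[k][0]))%180).round(1),r)
roi=np.zeros(H.shape,bool); roi[50:164,250:325]=1
box(roi&(H>.029)&(H<.04),.034,'block')
roi[50:205]=0; roi[50:205,250:325]=1
m=roi&(H>.0115)&(H<.1)
L=np.array([ray(s,[(u.min()+u.max())/2,v],.014)[0] for v in range(70,160,4) for u in [np.where(m[v])[0]]])
# sides use foot rows only
d=np.polyfit(L[:,1],L[:,0],1); print('foot yaw',90-np.degrees(np.arctan(d[0])),'x at y=-.171',np.polyval(d,-.171))
r=(H>.12)&(H<.17); r[:150]=0; r[205:]=0; r[:,:250]=0; r[:,320:]=0
zt=np.median(H[r]); vv=np.where(r[:,285])[0].min(); print('bartop',zt,vv)
L=np.array([ray(s,[(u.min()+u.max())/2,v],zt)[0] for v in range(vv+4,202,3) for u in [np.where(r[v])[0]] if len(u)])
d=L[0]-L[-1]; d/=np.linalg.norm(d); print('bar yaw',np.degrees(np.arctan2(d[1],d[0]))); e=ray(s,[285,vv-.5],zt)[0]; l=L.mean(0); print('centre',l+d*((e-l)@d)-.055*d)
E
```

```text
block [ 0.5358 -0.1715  0.034 ] [0.0492 0.031 ] yaw 78.0 ((284.4999694824219, 131.0), (30.999996185302734, 49.99999237060547), 0.0)
foot yaw 77.48881611332064 x at y=-.171 0.5355628486161348
bartop 0.15603474942485762 165
bar yaw 79.60685021473994
centre [ 0.51994509 -0.24871895  0.15603475]
```

carry_out:
  steps:
    - [[0.03,0,0],0.1,1]
    - [[0.065,0.001,0],0.1,1]
    - [[0.079,0.001,0],0.1,1]
    - [[0.079,0.001,0.03],0.1,1]
    - [[0.079,0.001,0.06],0.1,1]
    - [[0.079,0.001,0.085],0.1,1]
    - [[0.079,0.001,0.1],0.1,1]
    - [[0.079,0.001,0.1],0.1,1]
    - [[0.079,0.001,0.1],0.1,1]

```text
time: 16.12
tool_pos: [0.5377, -0.1735, 0.0648]
ee_rot: [3.139, 0.0, 1.355]
wrist_force: [-0.9, -0.3, -3.3]
width: 0.0181
finger_force: 30.0
```

```bash
python3 - <<'E'
from h import *; from bench import robot
goto(robot.get_obs(),[.536,-.1713,.051],78)
s=robot.snapshot('wrist'); pickle.dump(s,open('w10.pkl','wb')); P=pts(s); H=P[...,2]
r=(H>.045)&(H<.075); r[:150]=0; r[205:]=0; r[:,:250]=0; r[:,320:]=0
zt=np.median(H[r]); vv=np.where(r[:,285])[0].min(); print('bartop',zt,vv)
L=np.array([ray(s,[(u.min()+u.max())/2,v],zt)[0] for v in range(vv+4,202,3) for u in [np.where(r[v])[0]] if len(u)])
d=L[0]-L[-1]; d/=np.linalg.norm(d); print('bar yaw',np.degrees(np.arctan2(d[1],d[0]))); e=ray(s,[285,vv-.5],zt)[0]; l=L.mean(0); print('centre',l+d*((e-l)@d)-.055*d)
E
```

```text
t 16.12 tcp [ 0.5377 -0.1735  0.0648] rpy [1.7986e+02 3.0000e-02 7.7610e+01] F [-0.9 -0.3 -3.3] M [ 0.    0.03 -0.01] w 0.0181 ff 30.0
shift [ 0.0018 -0.0022  0.0138] turn -0.03851931216902358
bartop 0.0573735288656758 165
bar yaw 78.49318202178081
centre [ 0.53717803 -0.17342872  0.05737353]
```

carry_out:
  steps:
    - [[0.002,-0.0015,0],0,1]
    - [[0.002,-0.0015,0.005],0,1]
    - [[0.002,-0.0015,0.009],0,1]
    - [[0.002,-0.0015,0.011],0,1]
    - [[0.002,-0.0015,0.0125],0,1]
    - [[0.002,-0.0015,0.0135],0,1]
    - [[0.002,-0.0015,0.0135],0,1]
    - [[0.002,-0.0015,0.0135],0,1]

```text
time: 17.18
tool_pos: [0.5355, -0.1706, 0.052]
ee_rot: [-3.141, 0.0, 1.355]
wrist_force: [-4.9, 1.6, 7.4]
width: 0.0179
finger_force: 30.0
```

```bash
python3 - <<'E'
from h import *; from bench import robot
goto(robot.get_obs(),[.536,-.1713,.051],78)
E
```

```text
t 17.18 tcp [ 0.5355 -0.1706  0.052 ] rpy [-179.99    0.     77.62] F [-4.9  1.6  7.4] M [ 0.31  1.02 -0.02] w 0.0179 ff 30.0
shift [-0.0005  0.0006  0.001 ] turn -0.038162350513991326
```

carry_out:
  steps:
    - [[0,0,-0.0004],0,1]
    - [[0,0,-0.0004],0,0.5]
    - [[0,0,-0.0004],0,0.3]
    - [[0,0,-0.0004],0,0.1]
    - [[0,0,-0.0004],0,0]
    - [[0,0,-0.0004],0,0]
    - [[0,0,-0.0004],0,0]
    - [[0,0,-0.0004],0,0]

```text
time: 18.18
tool_pos: [0.5358, -0.1708, 0.0504]
ee_rot: [3.141, -0.0, 1.355]
wrist_force: [0.1, 0.6, 0.4]
width: 0.0471
finger_force: 0.0
```

carry_out:
  steps:
    - [[0,0,-0.01],0,0]
    - [[0,0,-0.03],0,0]
    - [[0,0,-0.06],0,0]
    - [[0,0,-0.1],0,0]
    - [[0,0,-0.15],0,0]
    - [[0,0,-0.15],0,0]
    - [[0,0,-0.15],0,0]

```text
time: 19.05
tool_pos: [0.5357, -0.1707, 0.2004]
ee_rot: [3.141, -0.0, 1.355]
wrist_force: [0.3, 0.6, -0.7]
width: 0.047
finger_force: 0.0
```

```bash
python3 - <<'E'
from h import *; from bench import robot
goto(robot.get_obs(),None)
s=robot.snapshot('wrist'); P=pts(s); H=P[...,2]; t=robot.snapshot('top')
roi=np.zeros(H.shape,bool); roi[120:260,245:330]=1
def box(m,z,n):
    c=max(cv2.findContours(m.astype(np.uint8),0,1)[0],key=cv2.contourArea)
    r=cv2.minAreaRect(c); w=ray(s,cv2.boxPoints(r),z); e=[w[1]-w[0],w[2]-w[1]]; L=[np.linalg.norm(x) for x in e]; k=int(L[1]>L[0])
    print(n,w.mean(0).round(4),np.round(L,4),'yaw',(np.degrees(np.arctan2(e[k][1],e[k][0]))%180).round(1))
print(np.percentile(H[roi],99))
box(roi&(H>.088),.094,'grip'); box(roi&(H>.037)&(H<.1),.044,'bar+'); box(roi&(H>.0115),.014,'foot')
cv2.imwrite('pics/w11.png',np.hstack([cv2.resize(s['image'],(400,300)),cv2.resize(t['image'],(400,300))])[:,:,::-1])
E
```

```text
t 19.05 tcp [ 0.5357 -0.1707  0.2004] rpy [179.99  -0.    77.62] F [ 0.3  0.6 -0.7] M [-0.04  0.1   0.04] w 0.047 ff 0.0
0.22110779508368839
grip [ 0.5346 -0.1705  0.094 ] [0.0167 0.0602] yaw 78.0
bar+ [ 0.534  -0.1704  0.044 ] [0.0226 0.1078] yaw 78.0
foot [ 0.5351 -0.1706  0.014 ] [0.0585 0.1384] yaw 78.7
```

View pics/w11.png

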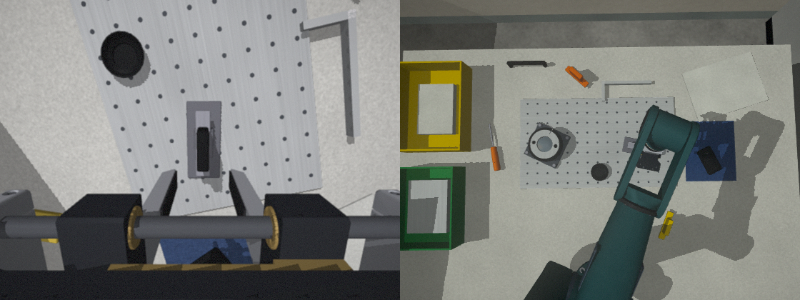

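The spanner lies flat on its rest at about (203,150), within 1 mm and 1° of the foot. The top view shows the other things where they were.

```bash
python3 -c "
from bench import robot
print(robot.close_job())"
```

```text
the job is handed in; nothing more can be done
None
```

The ring was turned clockwise to its stop, with the dark and white lines meeting. The spanner is back flat on its rest within about 1 mm and 1°, and the job was handed in at about 19 s with no verdict returned.

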